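# Hang the chopping board on its two pegs

### The job

Take the wooden chopping board out of the grey rack and hang it by both of its slots on the two headed pegs of the steel stand, lowered so that it hangs straight behind the peg heads. The peg bar has been clamped a little to one side, so feel for the pegs gently rather than forcing the board, and leave the mug and the tea carton where they are.

Things in the scene. Friction and masses are not known exactly. Their poses are not given: they have to be found in the camera images.
- board: Wooden chopping board standing on edge, loose, 0.2 to 0.45 kg. Main part 180 mm wide (y), 130 high (z), 12 thick (x); a handle tab 60 wide, 12 thick rises mid top edge to 180 mm height. Two through slots 17 mm wide, 26 high, centred at y = -60 and +60, z = 100 mm. Origin: middle of the lower edge, mid thickness; z up. Both faces alike.
- rack: Grey plastic rack, fixed. Foot 100 x 170 x 12 mm; four blocks up to 62 mm height form a 15 mm wide groove along its y, in which the board stands, its lower edge 12 mm above the worktop. The board is drawn straight up. Origin: centre of the underside, z up.
- hang_stand: Dark steel stand, fixed: foot 140 x 200 x 10 mm, two uprights, rail at 152 to 188 mm height, nothing above 195 mm, two rubber stops at 85 mm. Origin on the worktop; x points into the stand (the board comes from the -x side), y along the rail, z up. Plane x = 0 is the front of the rubber stops and of the aluminium peg bar: the board comes to rest against it.
- bar_mark (a point): Mark on the stand at x = 0, y = 0, z = 170 mm: height of the two steel pegs, which point along -x, 120 mm apart: neck 9 mm diameter from x = 0 to -18 mm, head 14 mm diameter from -18 to -26 mm (tip). The bar is clamped so that the middle between the pegs lies anywhere from y = -12 to +12 mm of this mark; no pose tells where. Permitted forces do not shift it.
- hung_mark (a point): Point on the stand at x = -6 mm, y = 0, z = 61.5 mm: the board's origin when it hangs against the bar (y then as the pegs are). The heads pass the slots with 1.5 mm to spare either side and 6 mm above and below, the board's lower edge near 70 mm height; against the bar it is lowered until the slot tops rest on the necks. More than 30 N on the stand is too much.
- dispenser_mark (a point): Fixed point on the worktop under the big water dispenser, a glass jar in a black wire frame that stands between the two work places: 390 mm tall, within 150 mm of this point; its tap reaches 130 mm from it towards the robot (-x). Carry things round in front of it: the hand clears it when it passes nearer to the robot than x = 0.35 m.
- mug_1: Green and white mug, 92 x 127 x 93 mm with its handle, loose; origin on the underside. Bystander.
- tea_box: Yellow tea carton, 100 x 60 x 105 mm, standing, loose; origin at the centre of the underside. Bystander.

How it is judged:
By the outcome, as a careful person would: the job done as asked, in the order asked, and still so for the second after the job is handed in, with the robot touching nothing.
It also fails if it takes over 72 s, if anything falls off the work surface, if the arm or the gripper's body presses on something with over 40 N, if the wrist force passes 120 N, or if a joint passes its speed limit or range.

### The arm

A 6-joint arm with a two-finger parallel gripper is mounted at the origin on a cart in front of the work surface, level with it; the furniture and walls round the work are solid. World frame = base frame: x ahead of the robot, y to its left, z up, the work surface at z = 0. Lengths are in m, angles in degrees, forces in N, time in s.
With the tool pointing down it reaches from about 0.375 to 0.9 m from the base axis. Payload 3.1 kg.
Tool frame: the origin (TCP) lies on the centre line of the jaws, within the pads' length; the fingertips stand 25 mm ahead of it and the grasp point (between the pads) lies 6 mm ahead of it; z points along the fingers, y is the line along which they close (so a half turn about z gives the same grasp; the last joint's range is limited). The gripper opens to 87 mm and grips with 3 to 60 N. Pads are 19 mm wide; open, the fingers measure 117 mm over their backs; the gripper's body (75 mm by 190 mm) begins 51 mm behind the grasp point.
Start: joints at [-73.94, 30.224, 82.088, -0, 67.689, -10.227], TCP at [0.277, -0.56, 0.248] pointing down, gripper open.
Joint ranges: [-176.69, 176.69], [-43.24, 126.21], [12.49, 139.97], [-82, 262], [0, 151.66], [-163.58, 163.58]. Speed limits (degrees/s): [159.86, 159.86, 180, 180, 180, 180].

### API

Orientations are given as a 3x3 rotation matrix whose columns are the frame's x, y, z axes.
In Python, from rig import read_state, capture, camera_params, hand_in gives the robot as it stands.
- The arm moves only by the tool apply_moves, never from a script. Its argument "rows" is a list of rows, each an object of numbers: "x", "y", "z": the shift along the tool's x, y, z in mm; "rx", "ry", "rz": the turn, a rotation vector about the tool's x, y, z in units of 6 degrees (1.0 is 6 degrees); "claw": the closure in counts, from 0 (fully open) to 255 (shut). A call has 1 to 10 rows; each row is the pose to reach, as a shift and turn from the pose commanded when the call began, along the tool's axes at that moment; what a row does not reach only later rows make up. A row lasts 1/8 s, in which the tool goes at most 62.5 mm and 10.7 degrees, less where a joint would pass 70% of its speed; a pose out of reach is approached as far as the arm can. A call with a gripper value outside its range is refused whole. The fingers move at their own pace and stop on an object; the grip force is fixed at half the most. Time passes only in rows, so rows that repeat a pose let the fingers close. It gives the time, the measured TCP pose, the force, the opening and the grip force at its end, in the units of the state.
- read_state(): the state, without advancing time (a new reading comes with each control period).
- capture(name): name is "side" or "top"; returns (picture, depth): 384x512x3 uint8, red, green, blue; 384x512 float32, m along the optical axis (not along the pixel's ray), 0 where there is no reading.
- camera_params(name): a dict with "fx", "fy", "cx", "cy" (pixels), "xyz" and "orientation" of the camera in the world. Camera axes: x right, y up, looking along -z (the intrinsics and any distortion apply to the point x, -y, -z); pixel columns grow to the right and rows downward; lengths in m; the calibration is good to about 2 mm. A picture is of the moment at which its call begins. camera_params takes no time and is no camera call.
- hand_in(): hands the job in; it is judged then, once.
The state is a dict: "time_s": time; "joint_positions": joint angles; "qvel": joint speeds; "tau": joint torques, N m; "position": TCP position; "tcp_rot": TCP orientation; "force": force on the tool from outside, world axes, zero at the start; "moment": the same for the moment, N m; "opening": opening from 0.0 (shut) to 1.0 (fully open); "grasp_force": force on a finger pad.
Only numpy, scipy, OpenCV 4.12 (cv2) and the standard library are available. Lean on these libraries where they do the work, as an engineer would, in place of code of your own. Each camera call takes 0.05 s, during which the arm holds its last target. There are 200 camera calls.

## Working session

There is one attempt and no reset: what is moved stays moved. The work goes in short steps, Python scripts to look and compute and a tool call to move; the robot and the scene stay as the last step left them, time stands still between calls to the robot, and variables do not carry over. Pictures are saved under pics/ and viewed, at most 12 in all, crops included, and the job is handed in when it is done.

Besides the shell and the picture viewer there is one more tool, called after "Call:" as name(argument=value, ...) on one line, values as JSON. apply_moves: Moves the arm, as the interface text tells. Its arguments: {"type":"object","properties":{"rows":{"type":"array"}},"required":["rows"]}

```bash
ls; mkdir -p pics
python3 - <<'E'
from rig import *
import cv2,numpy as np
for n in("side","top"):
    p,d=capture(n); np.savez(f"{n}0.npz",p=p,d=d); cv2.imwrite(f"pics/{n}0.png",p[:,:,::-1]); print(camera_params(n))
s=read_state(); print(s)
E
```

```text
pics
{'fx': 356.56554756865296, 'fy': 356.56554756865296, 'cx': 260.17405699984215, 'cy': 191.89671362984618, 'xyz': array([-0.14554548,  0.31019443,  0.88037649]), 'orientation': array([[-3.61999325e-01,  6.61352053e-01, -6.56939838e-01],
       [-9.32177909e-01, -2.56136539e-01,  2.55809343e-01],
       [ 9.13738017e-04,  7.04987614e-01,  7.09219028e-01]])}
{'fx': 401.17661742541065, 'fy': 401.17661742541065, 'cx': 254.04268528521675, 'cy': 193.29943678581404, 'xyz': array([0.45604903, 0.03866438, 1.16847005]), 'orientation': array([[ 0.01578956,  0.99710233, -0.07441528],
       [-0.9998558 ,  0.01621073,  0.00505902],
       [ 0.00625069,  0.07432467,  0.99721451]])}
{'time_s': 0.1, 'joint_positions': array([-7.39407774e+01,  3.02720092e+01,  8.21473263e+01,  7.04469972e-04,
        6.76884743e+01, -1.02296036e+01]), 'qvel': array([-0.00255148, -0.10643579, -0.21394759, -0.04771274, -0.01836659,
        0.03061348]), 'tau': array([-4.82336181e-04, -4.40985096e+01, -1.77151304e+01,  6.34012953e-02,
        5.34198701e-02, -3.31217575e-05]), 'position': array([ 0.27665138, -0.55977941,  0.24669646]), 'tcp_rot': array([[ 8.96574981e-01,  4.42891684e-01, -5.09587199e-04],
       [ 4.42891842e-01, -8.96573218e-01,  1.81135299e-03],
       [ 3.45350940e-04, -1.84970578e-03, -9.99998230e-01]]), 'force': array([ 0.0827515 , -0.01977901, -0.00505391]), 'moment': array([-0.00286753,  0.02762856,  0.02090341]), 'grasp_force': 0.0, 'opening': 0.9989224671587944}
```

View pics/side0.png

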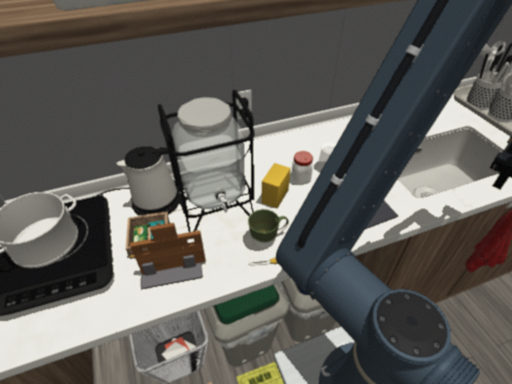

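View pics/top0.png

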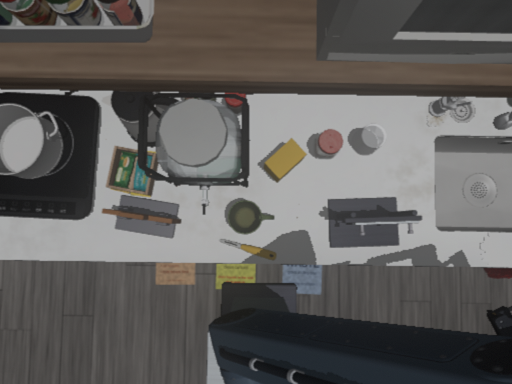

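The side view shows the board in the rack at about (170,245), the mug at (265,225) and the tea carton at (276,185), with the stand hidden behind the arm. In the top view the board and rack are at (145,216). The stand foot is at (363,222), with its pegs pointing down at about (362,228) and (410,228).

```bash
cat > h.py <<'E'
from rig import *
import cv2,numpy as np
def ray(n,u,v):
    c=camera_params(n); d=np.array([(u-c['cx'])/c['fx'],-(v-c['cy'])/c['fy'],-1.]); return np.array(c['xyz']),c['orientation']@d
def onz(n,u,v,z):
    o,d=ray(n,u,v); return o+d*(z-o[2])/d[2]
def proj(n,P):
    c=camera_params(n); q=c['orientation'].T@(np.asarray(P)-c['xyz']); return c['cx']+c['fx']*q[0]/-q[2], c['cy']-c['fy']*q[1]/-q[2]
def cloud(n,d):
    c=camera_params(n); v,u=np.mgrid[:384,:512]
    q=np.stack([(u-c['cx'])/c['fx'],-(v-c['cy'])/c['fy'],-np.ones(u.shape)],-1)*d[...,None]
    P=q@c['orientation'].T+c['xyz']; P[d==0]=np.nan; return P
E
python3 - <<'E'
from h import *
a=np.load('top0.npz');p=a['p'];d=a['d']
c1=cv2.resize(p[190:250,100:190],None,fx=8,fy=5*8/5,interpolation=cv2.INTER_CUBIC)[:300*2]
c2=cv2.resize(p[190:255,315:427],None,fx=7,fy=7,interpolation=cv2.INTER_CUBIC)
cv2.imwrite('pics/c1.png',c1[:,:,::-1]);cv2.imwrite('pics/c2.png',c2[:,:,::-1])
P=cloud('top',d)
for (r0,r1,c0,c1) in((190,250,100,190),(190,255,315,427)):
    Q=P[r0:r1,c0:c1].reshape(-1,3);
    for lo,hi in((.005,.02),(.05,.07),(.1,.135),(.135,.15),(.15,.165),(.165,.182),(.182,.2)):
        m=(Q[:,2]>lo)&(Q[:,2]<hi)
        if m.sum()>3:
            print(lo,hi,m.sum(),np.percentile(Q[m],[1,50,99],axis=0).round(3).tolist(), cv2.minAreaRect(Q[m][:,:2].astype(np.float32)*1000))
E
```

```text
0.005 0.02 1905 [[0.384, 0.226, 0.005], [0.478, 0.341, 0.013], [0.544, 0.467, 0.019]] ((462.2232360839844, 347.9600524902344), (170.15113830566406, 258.048828125), 0.9401757717132568)
0.05 0.07 180 [[0.447, 0.241, 0.05], [0.477, 0.347, 0.062], [0.543, 0.407, 0.069]] ((497.6813659667969, 319.91290283203125), (169.32620239257812, 88.33168029785156), 81.44844055175781)
0.1 0.135 29 [[0.453, 0.241, 0.101], [0.469, 0.278, 0.115], [0.487, 0.411, 0.133]] ((470.3934326171875, 327.0173645019531), (173.8408966064453, 10.529733657836914), 82.11368560791016)
0.135 0.15 210 [[0.453, 0.241, 0.138], [0.468, 0.295, 0.144], [0.486, 0.418, 0.149]] ((470.1709899902344, 330.6159362792969), (180.42755126953125, 11.909561157226562), 82.08959197998047)
0.15 0.165 8 [[0.463, 0.301, 0.152], [0.471, 0.302, 0.158], [0.479, 0.351, 0.165]] ((475.0355224609375, 325.6279602050781), (53.87594985961914, 8.873224258422852), 71.83997344970703)
0.165 0.182 11 [[0.462, 0.3, 0.166], [0.467, 0.301, 0.172], [0.478, 0.347, 0.181]] ((474.6352233886719, 323.986328125), (51.34208679199219, 9.233240127563477), 70.65641021728516
[... 806 characters left out ...]
, 0.141], [0.494, -0.201, 0.149]] ((484.5306091308594, -277.58203125), (10.381258010864258, 153.23313903808594), 2.8985393047332764)
0.15 0.165 24 [[0.459, -0.354, 0.151], [0.483, -0.211, 0.158], [0.493, -0.188, 0.165]] ((474.8918151855469, -271.0479736328125), (28.244213104248047, 166.03466796875), 2.8395984172821045)
0.165 0.182 138 [[0.431, -0.361, 0.168], [0.453, -0.323, 0.176], [0.493, -0.189, 0.182]] ((462.33746337890625, -279.8915100097656), (57.65660858154297, 182.20143127441406), 2.827120065689087)
0.182 0.2 593 [[0.458, -0.374, 0.182], [0.47, -0.284, 0.189], [0.492, -0.191, 0.199]] ((466.18682861328125, -283.4039306640625), (49.5358772277832, 190.17161560058594), 2.877734422683716)
```

View pics/c1.png

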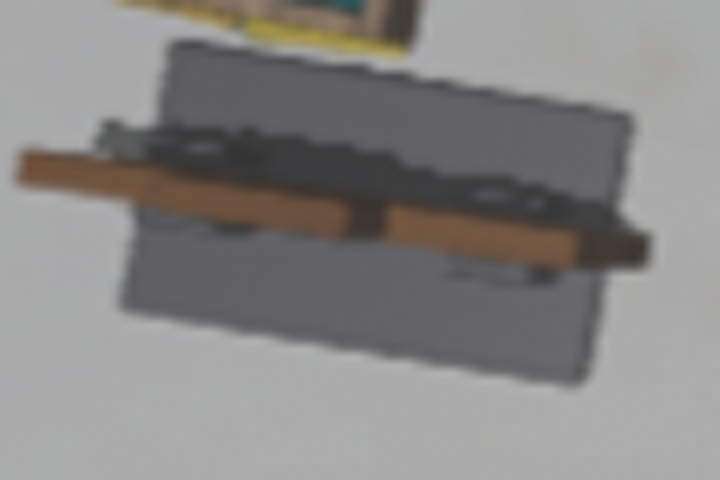

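View pics/c2.png

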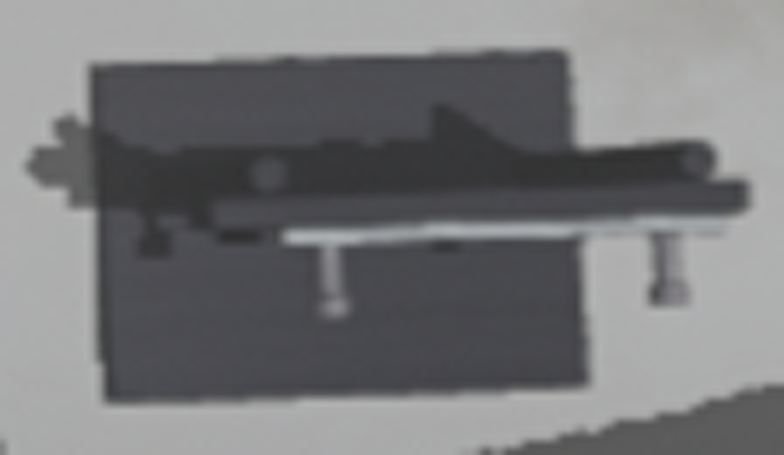

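The first crop shows the board's top edge with the handle mid-way, a dark end at right, lying in the rack groove. The second shows the rail, the bright bar strip from (285,238) to (720,228), and peg heads at (334,302) and (668,290).

Run:
```python
from h import *
a=np.load('top0.npz');p=a['p'].astype(int);d=a['d'];P=cloud('top',d)
yw=np.radians(2.85);R=np.array([[np.cos(yw),np.sin(yw)],[-np.sin(yw),np.cos(yw)]])
f=lambda u,v,z:onz('top',(u+.5)/7-.5+315,(v+.5)/7-.5+190,z)
for nm,u,v,z in(('barL',285,238,.182),('barR',720,228,.182),('headL',334,302,.174),('headR',668,290,.174),('neckL',331,255,.174),('neckR',667,250,.174),
 ('foot',92,63,.01),('foot',568,50,.01),('foot',588,384,.01),('foot',106,402,.01)):
    q=f(u,v,z); print(nm,q.round(4),'stand frame',(R@q[:2]).round(4))
Q=P[190:255,315:427].reshape(-1,3); S=Q[:,:2]@R.T
m=(Q[:,2]>.16)&(Q[:,2]<.2)&(Q[:,0]<.459)
for y0 in np.arange(-.37,-.17,.01):
    k=m&(S[:,1]>=y0-.0)&(S[:,1]<y0+.01)
    if k.sum(): print(y0.round(3),k.sum(),S[k].min(0).round(4),S[k].max(0).round(4),np.median(Q[k,2]).round(3))
k=(Q[:,2]>.186)&(Q[:,2]<.195)&(Q[:,0]<.5); print('rail',np.percentile(S[k],[1,10,90,99],axis=0).round(4).tolist())
# tall things (dispenser) from top
Z=P[60:230,100:270].reshape(-1,3)
for lo,hi in((.1,.15),(.15,.2),(.2,.3),(.3,.36),(.36,.41)):
    k=(Z[:,2]>lo)&(Z[:,2]<hi)&(Z[:,1]<.36)&(Z[:,1]>-.0); print('disp',lo,k.sum(),np.nanpercentile(Z[k],[1,99],axis=0).round(3).tolist())
ZZ=Z[(Z[:,2]>.06)&(Z[:,2]<.12)&(Z[:,1]<.14)&(Z[:,0]<.47)];print('mug',ZZ.min(0),ZZ.max(0))
```

```text
barL [ 0.4592 -0.2161  0.182 ] stand frame [ 0.4478 -0.2387]
barR [ 0.4651 -0.3692  0.182 ] stand frame [ 0.4462 -0.3918]
headL [ 0.4369 -0.2355  0.174 ] stand frame [ 0.4247 -0.2569]
headR [ 0.443  -0.3537  0.174 ] stand frame [ 0.4249 -0.3753]
neckL [ 0.4535 -0.2345  0.174 ] stand frame [ 0.4412 -0.2567]
neckR [ 0.4571 -0.3536  0.174 ] stand frame [ 0.4389 -0.3759]
foot [ 0.5307 -0.1808  0.01  ] stand frame [ 0.521 -0.207]
foot [ 0.5392 -0.3782  0.01  ] stand frame [ 0.5198 -0.4046]
foot [ 0.4019 -0.385   0.01  ] stand frame [ 0.3822 -0.4045]
foot [ 0.3915 -0.1868  0.01  ] stand frame [ 0.3817 -0.2061]
-0.37 2 [ 0.4226 -0.3699] [ 0.4251 -0.3699] 0.175
-0.3 1 [ 0.445  -0.2914] [ 0.445  -0.2914] 0.184
-0.29 4 [ 0.4451 -0.2899] [ 0.4453 -0.2816] 0.184
-0.28 4 [ 0.4455 -0.2776] [ 0.4457 -0.2715] 0.185
-0.27 8 [ 0.4213 -0.2692] [ 0.4461 -0.26  ] 0.179
-0.26 45 [ 0.419  -0.2599] [ 0.4464 -0.2503] 0.177
-0.25 6 [ 0.4464 -0.2494] [ 0.4467 -0.2401] 0.184
-0.24 1 [ 0.4468 -0.2393] [ 0.4468 -0.2393] 0.177
rail [[0.4465, -0.398], [0.4517, -0.3818], [0.4623, -0.229], [0.4755, -0.2143]]
disp 0.1 528 [[0.453, 0.003, 0.1], [0.808, 0.358, 0.149]]
disp 0.15 729 [[0.462, 0.059, 0.151], [0.775, 0.357, 0.2]]
disp 0.2 920 [[0.554, 0.054, 0.2], [0.772, 0.359, 0.299]]
disp 0.3 3598 [[0.542, 0.048, 0.303], [0.727, 0.266, 0.349]]
disp 0.36 4414 [[0.566, 0.053, 0.369], [0.7, 0.262, 0.395]]
mug [ 0.43962965 -0.00852014  0.0600416 ] [0.46940928 0.10171364 0.09884449]
```

```bash
cat >> h.py <<'E'
from scipy.spatial.transform import Rotation as Ro
def tool(psi):
    c,s=np.cos(np.radians(psi)),np.sin(np.radians(psi)); return np.array([[-s,c,0],[c,s,0],[0,0,-1.]])
def plan(wps,step=50,ang=9):
    """rows to (x,y,z,psi) waypoints from the present pose"""
    s=read_state(); p0=np.array(s['position']);R0=np.array(s['tcp_rot'])
    q=p0.copy();psi=np.degrees(np.arctan2(R0[1,1],R0[0,1]))
    for w in wps:
        w=np.array(w,float); n=max(1,int(np.ceil(max(np.linalg.norm(w[:3]-q)*1000/step,abs(w[3]-psi)/ang))))
        for i in range(1,n+1):
            t=i/n; a=q+(w[:3]-q)*t; b=psi+(w[3]-psi)*t
            d=R0.T@(a-p0)*1000; r=Ro.from_matrix(R0.T@tool(b)).as_rotvec(degrees=True)/6
            print('xyz',d.round(1).tolist(),'r',r.round(2).tolist())
        q=w[:3];psi=w[3]
    s=read_state();print(s['time_s'],s['position'].round(4),'psi',round(np.degrees(np.arctan2(R0[1,1],R0[0,1])),2),'tilt',R0[:2,2].round(4),'F',s['force'].round(1))
E
python3 -c "
from h import *
plan([(.32,-.45,.31,-50),(.38,-.24,.31,-35),(.39,0,.31,-20)],step=58)"
```

```text
xyz [29.2, -26.4, -21.0] r [-0.02, -0.0, -0.76]
xyz [58.3, -52.9, -42.1] r [-0.02, -0.0, -1.52]
xyz [87.5, -79.3, -63.1] r [-0.02, -0.01, -2.29]
xyz [124.2, -119.8, -63.0] r [-0.02, -0.01, -2.91]
xyz [160.9, -160.2, -63.0] r [-0.02, -0.01, -3.54]
xyz [197.6, -200.6, -62.9] r [-0.02, -0.01, -4.16]
xyz [234.3, -241.1, -62.8] r [-0.02, -0.01, -4.79]
xyz [257.4, -283.2, -62.7] r [-0.02, -0.01, -5.29]
xyz [280.4, -325.3, -62.6] r [-0.02, -0.01, -5.79]
xyz [303.5, -367.5, -62.5] r [-0.02, -0.01, -6.29]
xyz [326.5, -409.6, -62.4] r [-0.02, -0.01, -6.79]
xyz [349.6, -451.8, -62.3] r [-0.02, -0.01, -7.29]
0.1 [ 0.2767 -0.5598  0.2467] psi -63.71 tilt [-0.0005  0.0018] F [ 0.1 -0.  -0. ]
```

Call:
apply_moves(rows=[{"x":29,"y":-26,"z":-21,"rx":0,"ry":0,"rz":-0.75,"claw":0},{"x":58,"y":-53,"z":-42,"rx":0,"ry":0,"rz":-1.5,"claw":0},{"x":88,"y":-79,"z":-62,"rx":0,"ry":0,"rz":-2.3,"claw":0},{"x":124,"y":-120,"z":-62,"rx":0,"ry":0,"rz":-2.9,"claw":0},{"x":161,"y":-160,"z":-62,"rx":0,"ry":0,"rz":-3.5,"claw":0},{"x":198,"y":-200,"z":-62,"rx":0,"ry":0,"rz":-4.2,"claw":0},{"x":234,"y":-241,"z":-62,"rx":0,"ry":0,"rz":-4.8,"claw":0},{"x":280,"y":-325,"z":-62,"rx":0,"ry":0,"rz":-5.8,"claw":0},{"x":326,"y":-410,"z":-62,"rx":0,"ry":0,"rz":-6.8,"claw":0},{"x":350,"y":-452,"z":-62,"rx":0,"ry":0,"rz":-7.3,"claw":0}])

```text
time_s: 1.35
position: [0.3875, -0.0514, 0.3095]
tcp_rot: [[0.339, 0.941, 0.0], [0.941, -0.339, 0.0], [0.0, 0.0, -1.0]]
force: [0.6, -0.6, 0.8]
opening: 1.001
grasp_force: 0.0
```

```bash
python3 -c "
from h import *
p,d=capture('side'); cv2.imwrite('pics/side1.png',p[:,:,::-1]); np.savez('side1.npz',p=p,d=d)
plan([(.39,0,.31,-20),(.35,.16,.31,-14),(.37,.28,.31,-7.8)],step=58)"
```

```text
xyz [42.7, -10.2, -0.6] r [-0.05, -0.06, 0.09]
xyz [88.5, -40.5, -0.2] r [-0.05, -0.06, -0.24]
xyz [134.4, -70.8, 0.3] r [-0.04, -0.06, -0.57]
xyz [180.3, -101.2, 0.7] r [-0.04, -0.06, -0.91]
xyz [220.2, -108.2, 1.0] r [-0.04, -0.06, -1.25]
xyz [260.1, -115.2, 1.3] r [-0.04, -0.07, -1.59]
xyz [300.1, -122.2, 1.6] r [-0.04, -0.07, -1.94]
1.4 [ 0.3854 -0.0436  0.309 ] psi -19.43 tilt [-0.0025  0.0077] F [-1.1  3.8  0.1]
```

Call:
apply_moves(rows=[{"x":0,"y":0,"z":0,"rx":0,"ry":0,"rz":0,"claw":0},{"x":0,"y":0,"z":0,"rx":0,"ry":0,"rz":0,"claw":0}])

```text
time_s: 1.65
position: [0.3882, -0.0542, 0.3096]
tcp_rot: [[0.341, 0.94, 0.0], [0.94, -0.341, -0.001], [-0.001, 0.001, -1.0]]
force: [-0.8, 0.1, -0.7]
opening: 0.998
grasp_force: 0.0
```

```bash
python3 -c "
from h import *
plan([(.35,.16,.31,-14),(.37,.28,.31,-7.8),(.44,.325,.31,-7.8)],step=58)"
```

```text
xyz [47.1, -27.3, -0.1] r [0.01, 0.01, -0.25]
xyz [94.1, -54.5, -0.3] r [0.01, 0.01, -0.5]
xyz [141.2, -81.8, -0.4] r [0.01, 0.01, -0.75]
xyz [188.3, -109.1, -0.6] r [0.01, 0.01, -0.99]
xyz [228.2, -116.5, -0.6] r [0.01, 0.01, -1.34]
xyz [268.0, -123.9, -0.6] r [0.01, 0.01, -1.68]
xyz [307.9, -131.3, -0.7] r [0.01, 0.01, -2.03]
xyz [341.0, -106.0, -0.7] r [0.01, 0.01, -2.03]
xyz [374.1, -80.8, -0.7] r [0.01, 0.01, -2.03]
1.65 [ 0.3882 -0.0542  0.3096] psi -19.96 tilt [ 0.0004 -0.0008] F [-0.8  0.1 -0.7]
```

View pics/side1.png

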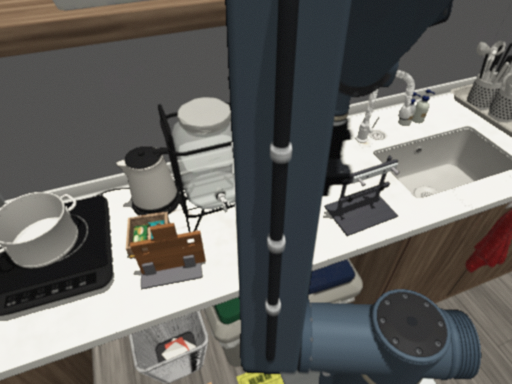

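The side view now shows the stand at about (365,205) with its pegs at (345,180) and (397,165); the board is still in the rack.

Call:
apply_moves(rows=[{"x":47,"y":-27,"z":0,"rx":0,"ry":0,"rz":-0.25,"claw":0},{"x":94,"y":-54,"z":0,"rx":0,"ry":0,"rz":-0.5,"claw":0},{"x":141,"y":-82,"z":0,"rx":0,"ry":0,"rz":-0.75,"claw":0},{"x":188,"y":-109,"z":0,"rx":0,"ry":0,"rz":-1,"claw":0},{"x":228,"y":-117,"z":0,"rx":0,"ry":0,"rz":-1.35,"claw":0},{"x":268,"y":-124,"z":0,"rx":0,"ry":0,"rz":-1.7,"claw":0},{"x":308,"y":-131,"z":0,"rx":0,"ry":0,"rz":-2.03,"claw":0},{"x":308,"y":-131,"z":0,"rx":0,"ry":0,"rz":-2.03,"claw":0},{"x":308,"y":-131,"z":0,"rx":0,"ry":0,"rz":-2.03,"claw":0}])

```text
time_s: 2.78
position: [0.3703, 0.2794, 0.3091]
tcp_rot: [[0.137, 0.991, -0.001], [0.991, -0.137, -0.001], [-0.001, -0.001, -1.0]]
force: [-0.2, -0.2, 0.2]
opening: 1.0
grasp_force: 0.0
```

```bash
python3 -c "
from h import *
P=cloud('top',np.load('top0.npz')['d'])[60:230,100:270].reshape(-1,3)
for lo,hi in((.15,.2),(.2,.26),(.26,.32),(.32,.4)):
    k=(P[:,2]>lo)&(P[:,2]<hi)&(P[:,0]<.64)&(P[:,0]>.49); print(lo,P[k][np.argsort(P[k,1])[-8::3]].round(3).tolist())
plan([(.42,.33,.31,-7.8),(.4705,.332,.25,-7.8),(.4705,.332,.178,-7.8)],step=40)"
```

```text
0.15 [[0.555, 0.189, 0.156], [0.556, 0.193, 0.174], [0.567, 0.254, 0.196]]
0.2 [[0.563, 0.254, 0.256], [0.563, 0.254, 0.234], [0.562, 0.26, 0.242]]
0.26 [[0.562, 0.257, 0.28], [0.562, 0.259, 0.263], [0.562, 0.262, 0.281]]
0.32 [[0.585, 0.266, 0.341], [0.602, 0.267, 0.342], [0.598, 0.267, 0.34]]
xyz [28.5, 21.2, -0.5] r [-0.01, 0.01, -0.01]
xyz [56.9, 42.3, -1.1] r [-0.01, 0.01, -0.01]
xyz [61.4, 67.2, 28.9] r [-0.01, 0.01, -0.01]
xyz [65.9, 92.1, 58.9] r [-0.01, 0.01, -0.01]
xyz [66.0, 92.2, 94.9] r [-0.01, 0.01, -0.01]
xyz [66.0, 92.2, 130.9] r [-0.01, 0.01, -0.01]
2.775 [0.3703 0.2794 0.3091] psi -7.88 tilt [-0.0012 -0.0012] F [-0.2 -0.2  0.2]
```

Call:
apply_moves(rows=[{"x":30,"y":21,"z":0,"claw":0},{"x":58,"y":42,"z":0,"claw":0},{"x":66,"y":67,"z":20,"claw":0},{"x":66,"y":92,"z":50,"claw":0},{"x":66,"y":92,"z":80,"claw":0},{"x":66,"y":92,"z":110,"claw":0},{"x":66,"y":92,"z":131,"claw":0},{"x":66,"y":92,"z":131,"claw":0},{"x":66,"y":92,"z":131,"claw":0}])

```text
validation failed for argument at $.ro...
```

```bash
python3 -c "
from h import *
p,d=capture('top'); cv2.imwrite('pics/top1.png',cv2.resize(p[180:260,90:210],None,fx=6,fy=6,interpolation=cv2.INTER_CUBIC)[:,:,::-1])
plan([(.4705,.332,.178,-7.8)])"
```

```text
xyz [16.5, 23.1, 32.8] r [-0.01, 0.01, -0.0]
xyz [33.1, 46.2, 65.5] r [-0.01, 0.01, -0.01]
xyz [49.6, 69.3, 98.3] r [-0.01, 0.01, -0.01]
xyz [66.2, 92.4, 131.0] r [-0.01, 0.01, -0.02]
2.825 [0.3701 0.2793 0.3092] psi -7.89 tilt [-0.0011 -0.001 ] F [ 0.5 -0.  -0.6]
```

View pics/top1.png

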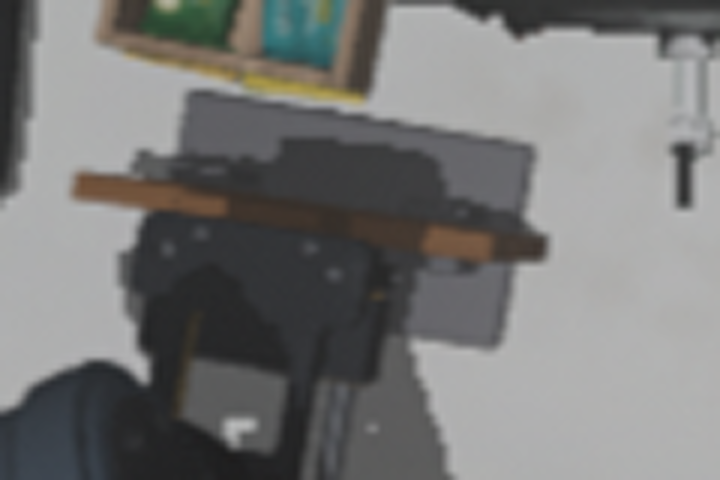

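The move was refused because every row needs all its keys. The picture shows the hand still in front of the board (board at about (310,215) in the crop).

Call:
apply_moves(rows=[{"x":30,"y":21,"z":0,"rx":0,"ry":0,"rz":0,"claw":0},{"x":58,"y":42,"z":0,"rx":0,"ry":0,"rz":0,"claw":0},{"x":66,"y":67,"z":20,"rx":0,"ry":0,"rz":0,"claw":0},{"x":66,"y":92,"z":50,"rx":0,"ry":0,"rz":0,"claw":0},{"x":66,"y":92,"z":80,"rx":0,"ry":0,"rz":0,"claw":0},{"x":66,"y":92,"z":110,"rx":0,"ry":0,"rz":0,"claw":0},{"x":66,"y":92,"z":131,"rx":0,"ry":0,"rz":0,"claw":0},{"x":66,"y":92,"z":131,"rx":0,"ry":0,"rz":0,"claw":0},{"x":66,"y":92,"z":131,"rx":0,"ry":0,"rz":0,"claw":0}])

```text
time_s: 3.95
position: [0.4705, 0.3332, 0.1795]
tcp_rot: [[0.136, 0.991, 0.001], [0.991, -0.136, 0.0], [0.001, 0.001, -1.0]]
force: [0.3, -0.9, 0.0]
opening: 1.001
grasp_force: 0.0
```

```bash
python3 -c "
from h import *
plan([(.4705,.332,.178,-7.8)])"
```

```text
xyz [-1.2, 0.1, 1.5] r [0.01, -0.01, -0.0]
3.95 [0.4705 0.3332 0.1795] psi -7.82 tilt [0.0012 0.0005] F [ 0.3 -0.9  0. ]
```

Good. Close on the handle.

Call:
apply_moves(rows=[{"x":0,"y":0,"z":1,"rx":0,"ry":0,"rz":0,"claw":255},{"x":0,"y":0,"z":1,"rx":0,"ry":0,"rz":0,"claw":255},{"x":0,"y":0,"z":1,"rx":0,"ry":0,"rz":0,"claw":255},{"x":0,"y":0,"z":1,"rx":0,"ry":0,"rz":0,"claw":255},{"x":0,"y":0,"z":1,"rx":0,"ry":0,"rz":0,"claw":255},{"x":0,"y":0,"z":1,"rx":0,"ry":0,"rz":0,"claw":255},{"x":0,"y":0,"z":1,"rx":0,"ry":0,"rz":0,"claw":255},{"x":0,"y":0,"z":1,"rx":0,"ry":0,"rz":0,"claw":255}])

```text
time_s: 4.95
position: [0.4697, 0.3339, 0.1775]
tcp_rot: [[0.135, 0.991, -0.0], [0.991, -0.135, 0.0], [-0.0, -0.0, -1.0]]
force: [-0.9, -1.2, -0.1]
opening: 0.171
grasp_force: 0.0
```

Call:
apply_moves(rows=[{"x":0,"y":0,"z":1,"rx":0,"ry":0,"rz":0,"claw":255},{"x":0,"y":0,"z":1,"rx":0,"ry":0,"rz":0,"claw":255},{"x":0,"y":0,"z":1,"rx":0,"ry":0,"rz":0,"claw":255}])

```text
time_s: 5.32
position: [0.4703, 0.334, 0.1774]
tcp_rot: [[0.135, 0.991, 0.002], [0.991, -0.135, 0.0], [0.001, 0.001, -1.0]]
force: [-0.4, -1.3, 5.7]
opening: 0.131
grasp_force: 30.0
```

Call:
apply_moves(rows=[{"x":0,"y":0,"z":-10,"rx":0,"ry":0,"rz":0,"claw":255},{"x":0,"y":0,"z":-25,"rx":0,"ry":0,"rz":0,"claw":255},{"x":0,"y":0,"z":-42,"rx":0,"ry":0,"rz":0,"claw":255},{"x":0,"y":0,"z":-60,"rx":0,"ry":0,"rz":0,"claw":255},{"x":0,"y":0,"z":-80,"rx":0,"ry":0,"rz":0,"claw":255},{"x":0,"y":0,"z":-100,"rx":0,"ry":0,"rz":0,"claw":255},{"x":0,"y":0,"z":-120,"rx":0,"ry":0,"rz":0,"claw":255},{"x":0,"y":0,"z":-130,"rx":0,"ry":0,"rz":0,"claw":255},{"x":0,"y":0,"z":-130,"rx":0,"ry":0,"rz":0,"claw":255},{"x":0,"y":0,"z":-130,"rx":0,"ry":0,"rz":0,"claw":255}])

```text
time_s: 6.58
position: [0.4689, 0.3337, 0.3057]
tcp_rot: [[0.134, 0.991, -0.002], [0.991, -0.134, -0.001], [-0.001, -0.002, -1.0]]
force: [0.0, -0.3, -3.4]
opening: 0.135
grasp_force: 30.0
```

```bash
python3 -c "
from h import *
plan([(.40,.32,.31,-7.8),(.345,.22,.31,-7.8),(.345,.16,.31,-7.8),(.375,.0,.31,-5),(.375,-.15,.31,-1)],step=50)"
```

```text
xyz [-11.4, -33.2, -2.1] r [-0.02, 0.01, 0.01]
xyz [-22.8, -66.4, -4.2] r [-0.02, 0.01, 0.01]
xyz [-58.3, -80.1, -4.1] r [-0.02, 0.01, 0.01]
xyz [-93.8, -93.8, -4.0] r [-0.02, 0.01, 0.01]
xyz [-129.3, -107.5, -4.0] r [-0.02, 0.01, 0.01]
xyz [-159.0, -103.5, -3.9] r [-0.02, 0.01, 0.01]
xyz [-188.7, -99.4, -3.9] r [-0.02, 0.01, 0.01]
xyz [-227.4, -86.6, -3.9] r [-0.02, 0.01, -0.1]
xyz [-266.0, -73.8, -3.9] r [-0.02, 0.01, -0.22]
xyz [-304.6, -61.0, -3.9] r [-0.02, 0.01, -0.34]
xyz [-343.3, -48.2, -3.8] r [-0.02, 0.01, -0.45]
xyz [-392.8, -41.5, -3.8] r [-0.02, 0.01, -0.68]
xyz [-442.4, -34.7, -3.8] r [-0.02, 0.01, -0.9]
xyz [-491.9, -28.0, -3.7] r [-0.02, 0.01, -1.12]
6.575 [0.4689 0.3337 0.3057] psi -7.73 tilt [-0.0022 -0.0009] F [ 0.  -0.3 -3.4]
```

Call:
apply_moves(rows=[{"x":-11,"y":-33,"z":-4,"rx":0,"ry":0,"rz":0,"claw":255},{"x":-23,"y":-66,"z":-4,"rx":0,"ry":0,"rz":0,"claw":255},{"x":-58,"y":-80,"z":-4,"rx":0,"ry":0,"rz":0,"claw":255},{"x":-94,"y":-94,"z":-4,"rx":0,"ry":0,"rz":0,"claw":255},{"x":-129,"y":-107,"z":-4,"rx":0,"ry":0,"rz":0,"claw":255},{"x":-159,"y":-103,"z":-4,"rx":0,"ry":0,"rz":0,"claw":255},{"x":-189,"y":-99,"z":-4,"rx":0,"ry":0,"rz":0,"claw":255},{"x":-227,"y":-87,"z":-4,"rx":0,"ry":0,"rz":-0.1,"claw":255},{"x":-266,"y":-74,"z":-4,"rx":0,"ry":0,"rz":-0.2,"claw":255},{"x":-304,"y":-61,"z":-4,"rx":0,"ry":0,"rz":-0.35,"claw":255}])

```text
time_s: 7.82
position: [0.3679, 0.0398, 0.3101]
tcp_rot: [[0.098, 0.995, -0.001], [0.995, -0.098, 0.0], [0.0, -0.001, -1.0]]
force: [-0.5, -0.1, -4.3]
opening: 0.138
grasp_force: 30.0
```

Call:
apply_moves(rows=[{"x":-40,"y":12,"z":0,"rx":0,"ry":0,"rz":-0.2,"claw":255},{"x":-85,"y":18,"z":0,"rx":0,"ry":0,"rz":-0.4,"claw":255},{"x":-130,"y":22,"z":0,"rx":0,"ry":0,"rz":-0.6,"claw":255},{"x":-170,"y":24,"z":0,"rx":0,"ry":0,"rz":-0.8,"claw":255},{"x":-170,"y":24,"z":0,"rx":0,"ry":0,"rz":-0.8,"claw":255},{"x":-170,"y":24,"z":0,"rx":0,"ry":0,"rz":-0.8,"claw":255}])

```text
time_s: 8.57
position: [0.3748, -0.13, 0.3099]
tcp_rot: [[0.015, 1.0, -0.002], [1.0, -0.015, 0.002], [0.002, -0.002, -1.0]]
force: [0.1, 0.5, -4.3]
opening: 0.134
grasp_force: 30.0
```

```bash
python3 -c "
from h import *
# stand frame -> world: x0 plane .4455, peg mid y -.316
yw=np.radians(2.85);Rw=np.array([[np.cos(yw),-np.sin(yw)],[np.sin(yw),np.cos(yw)]])
for x in(-.100,-.045,-.006): print(x,(Rw@[.4455+x,-.316]).round(4),(Rw@[.4455+x,-.312]).round(4))
plan([(.36,-.29,.31,2.85)])"
```

```text
-0.1 [ 0.3608 -0.2984] [ 0.3606 -0.2944]
-0.045 [ 0.4157 -0.2957] [ 0.4155 -0.2917]
-0.006 [ 0.4547 -0.2938] [ 0.4545 -0.2898]
xyz [-40.1, -3.1, -0.1] r [-0.02, -0.02, -0.16]
xyz [-80.1, -6.2, -0.2] r [-0.02, -0.02, -0.31]
xyz [-120.2, -9.2, -0.3] r [-0.02, -0.02, -0.47]
xyz [-160.2, -12.3, -0.4] r [-0.02, -0.02, -0.62]
8.575 [ 0.3748 -0.13    0.3099] psi -0.89 tilt [-0.0019  0.0021] F [ 0.1  0.5 -4.3]
```

Call:
apply_moves(rows=[{"x":-40,"y":-4,"z":0,"rx":0,"ry":0,"rz":-0.15,"claw":255},{"x":-80,"y":-8,"z":0,"rx":0,"ry":0,"rz":-0.3,"claw":255},{"x":-120,"y":-12,"z":0,"rx":0,"ry":0,"rz":-0.45,"claw":255},{"x":-164,"y":-16,"z":0,"rx":0,"ry":0,"rz":-0.62,"claw":255},{"x":-164,"y":-16,"z":20,"rx":0,"ry":0,"rz":-0.62,"claw":255},{"x":-164,"y":-16,"z":45,"rx":0,"ry":0,"rz":-0.62,"claw":255},{"x":-164,"y":-16,"z":65,"rx":0,"ry":0,"rz":-0.62,"claw":255},{"x":-164,"y":-16,"z":74,"rx":0,"ry":0,"rz":-0.62,"claw":255},{"x":-164,"y":-16,"z":74,"rx":0,"ry":0,"rz":-0.62,"claw":255},{"x":-164,"y":-16,"z":74,"rx":0,"ry":0,"rz":-0.62,"claw":255}])

```text
time_s: 9.82
position: [0.3577, -0.2945, 0.2373]
tcp_rot: [[-0.051, 0.999, 0.001], [0.999, 0.051, -0.001], [-0.001, 0.001, -1.0]]
force: [-0.1, 0.1, -3.8]
opening: 0.135
grasp_force: 30.0
```

```bash
python3 -c "
from h import *
p,d=capture('top'); q,e=capture('side'); np.savez('n1.npz',p=p,d=d,q=q,e=e)
a=cv2.resize(p[185:260,310:430],None,fx=6,fy=6,interpolation=cv2.INTER_CUBIC)
cv2.imwrite('pics/n1.png',a[:,:,::-1])
b=cv2.resize(q[130:250,300:430],None,fx=5,fy=5,interpolation=cv2.INTER_CUBIC)
cv2.imwrite('pics/n1s.png',b[:,:,::-1])
plan([(.3607,-.2944,.2354,2.85)])"
```

```text
xyz [0.2, 3.1, 2.0] r [0.01, 0.02, 0.01]
9.925 [ 0.3576 -0.2947  0.2374] psi 2.9 tilt [ 0.0012 -0.0016] F [-0.6 -0.8 -3.1]
```

View pics/n1.png

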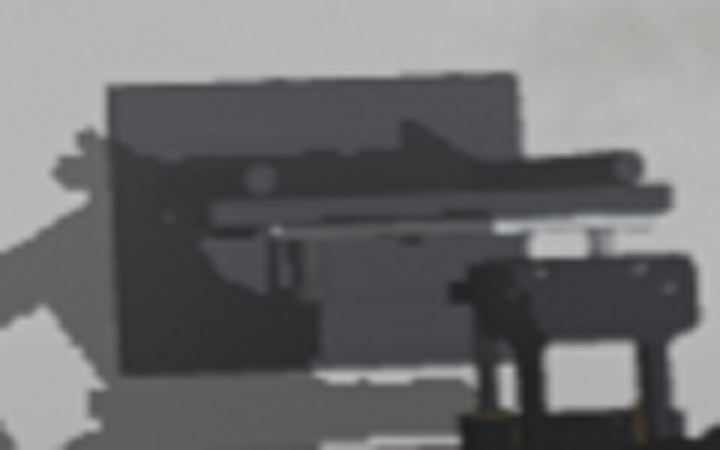

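View pics/n1s.png

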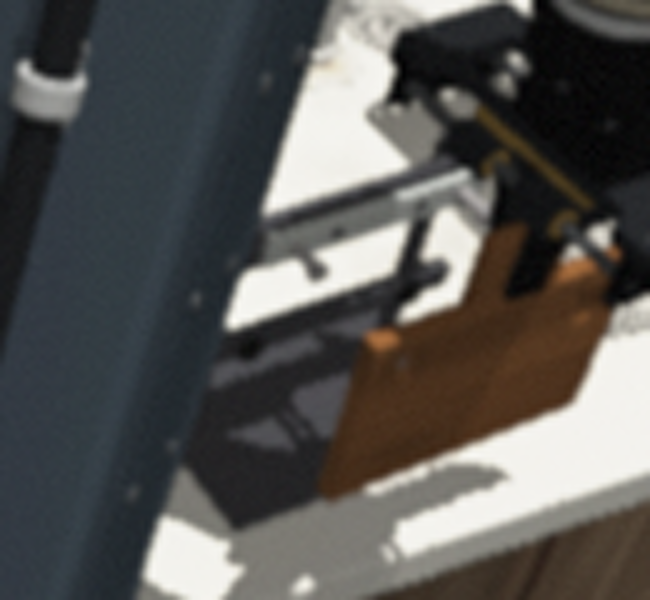

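The top crop shows the bar and left peg at (295,270), with the hand over the right peg. In the side crop the board hangs upright in front, its left top corner at about (375,340), and the left peg head is at (318,268).

```bash
python3 -c "
from h import *
yw=np.radians(2.85);Rw=np.array([[np.cos(yw),-np.sin(yw)],[np.sin(yw),np.cos(yw)]])
S=lambda x,y,z:np.r_[Rw@[.4455+x,-.316+y],z]
c=lambda n,P:proj(n,P)
to=lambda uv:((np.array(uv)-[300,130]+.5)*5-.5).round(0)
bx=.0; 
print('head tip L',to(c('side',S(-.026,.06,.170))),'bar-neck',to(c('side',S(0,.06,.170))))
b=Rw.T@[.3579,-.2986]-[.4455,-.316]; print('board in stand',b.round(4))
for dx in(-.006,.006):
  for z in(.202,.072): print('board L',dx,z,to(c('side',S(b[0]+dx,b[1]+.09,z))))
  print('board R low',to(c('side',S(b[0]+dx,b[1]-.09,.072))))
print('handle top L',to(c('side',S(b[0]-.006,b[1]+.03,.202))))
for n in('side',):
  o=np.load('n1.npz')['q']
  m=cv2.inRange(cv2.cvtColor(o,cv2.COLOR_RGB2HSV),(5,90,50),(20,255,255)); m[:,:360]=0;m[:150]=0
  n_,l,st,_=cv2.connectedComponentsWithStats(m); k=1+st[1:,4].argmax(); ct=max(cv2.findContours((l==k).astype(np.uint8),0,2)[0],key=cv2.contourArea)
  print([to(x[0]).tolist() for x in cv2.approxPolyDP(ct,1.8,True)])
"
```

```text
head tip L [323. 276.] bar-neck [297. 247.]
board in stand [-0.1029 -0.    ]
board L -0.006 0.202 [383. 348.]
board L -0.006 0.072 [330. 503.]
board R low [576. 409.]
board L 0.006 0.202 [369. 333.]
board L 0.006 0.072 [318. 489.]
board R low [562. 395.]
handle top L [474. 315.]
[[1057.0, 392.0], [1027.0, 402.0], [1022.0, 382.0], [1007.0, 382.0], [987.0, 402.0], [967.0, 397.0], [962.0, 412.0], [952.0, 402.0], [877.0, 427.0], [862.0, 452.0], [852.0, 437.0], [782.0, 462.0], [732.0, 532.0], [712.0, 517.0], [742.0, 497.0], [732.0, 482.0], [752.0, 472.0], [642.0, 512.0], [652.0, 517.0], [637.0, 537.0], [632.0, 517.0], [552.0, 542.0], [542.0, 567.0], [542.0, 547.0], [512.0, 557.0], [462.0, 602.0], [487.0, 617.0], [457.0, 617.0], [477.0, 627.0], [462.0, 642.0], [442.0, 617.0], [432.0, 627.0], [452.0, 632.0], [442.0, 642.0], [407.0, 637.0], [437.0, 607.0], [427.0, 617.0], [407.0, 597.0], [432.0, 597.0], [432.0, 587.0], [367.0, 607.0], [347.0, 627.0], [322.0, 622.0], [302.0, 662.0], [322.0, 772.0], [332.0, 762.0], [347.0, 782.0], [352.0, 722.0], [377.0, 717.0], [367.0, 722.0], [357.0, 702.0], [382.0, 687.0], [392.0, 647.0], [412.0, 662.0], [412.0, 687.0], [412.0, 672.0], [447.0, 677.0], [427.0, 687.0], [442.0, 707.0], [417.0, 722.0], [402.0, 692.0], [392.0, 707.0], [377.0, 702.0], [402.0, 712.0], [417.0, 742.0], [402.0, 747.0], [392.0, 727.0], [382.0, 747.0], [367.0, 737.0], [372.0, 762.0], [357.0, 767.0], [407.0, 772.0], [397.0, 802.0], [392.0, 787.0], [377.0, 797.0], [377.0, 782.0], [372.0, 797.0], [382.0, 802.0], [387.0, 787.0], [412.0, 812.0], [422.0, 797.0], [487.0, 777.0], [577.0, 797.0], [682.0, 857.0], [702.0, 847.0], [697.0, 827.0], [717.0, 842.0], [1052.0, 702.0], [1057.0, 552.0], [1032.0, 642.0], [1007.0, 672.0], [967.0, 687.0], [922.0, 677.0], [857.0, 717.0], [827.0, 692.0], [827.0, 662.0], [872.0, 607.0], [872.0, 582.0]]
```

Call:
apply_moves(rows=[{"x":0,"y":15,"z":2,"rx":0,"ry":0,"rz":0,"claw":255},{"x":0,"y":32,"z":2,"rx":0,"ry":0,"rz":0,"claw":255},{"x":0,"y":47,"z":2,"rx":0,"ry":0,"rz":0,"claw":255},{"x":0,"y":58,"z":2,"rx":0,"ry":0,"rz":0,"claw":255},{"x":0,"y":58,"z":2,"rx":0,"ry":0,"rz":0,"claw":255},{"x":0,"y":58,"z":2,"rx":0,"ry":0,"rz":0,"claw":255}])

```text
time_s: 10.68
position: [0.4147, -0.2911, 0.2343]
tcp_rot: [[-0.051, 0.999, -0.001], [0.999, 0.051, 0.001], [0.001, -0.001, -1.0]]
force: [-0.1, 0.7, -3.1]
opening: 0.136
grasp_force: 30.0
```

```bash
python3 -c "
from h import *
p,d=capture('top'); q,e=capture('side'); np.savez('n2.npz',p=p,d=d,q=q,e=e)
a=cv2.resize(p[195:260,320:430],None,fx=7,fy=7,interpolation=cv2.INTER_CUBIC)
cv2.imwrite('pics/n2.png',a[:,:,::-1])
plan([(.4157,-.2917,.2354,2.85)])"
```

```text
xyz [-0.4, 1.1, -1.0] r [-0.01, -0.0, 0.0]
10.775 [ 0.4145 -0.2913  0.2344] psi 2.87 tilt [-0.0007  0.0004] F [-1.2 -0.5 -3.3]
```

View pics/n2.png

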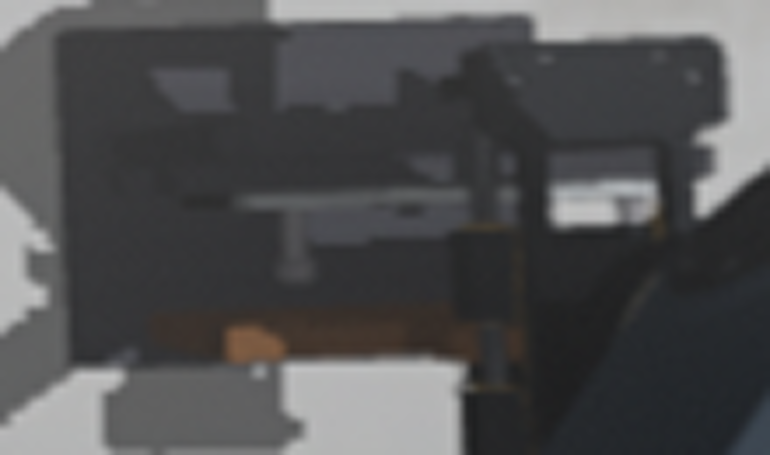

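The crop shows the board's top edge just in front of the pegs: its left end is at about (152,338) and the left peg head at (296,268).

```bash
python3 -c "
from h import *
yw=np.radians(2.85);R=np.array([[np.cos(yw),np.sin(yw)],[-np.sin(yw),np.cos(yw)]])
f=lambda u,v,z:(R@onz('top',(u+.5)/7-.5+320,(v+.5)/7-.5+195,z)[:2]).round(4)
print('board end',f(152,338,.199),'->centre y',f(152,338,.199)[1]-.09,'front',f(300,315,.199),'back',f(300,362,.199)); print('pegL',f(296,268,.174),'->mid',f(296,268,.174)[1]-.06, 'neck',f(296,225,.174))
p=np.load('n2.npz')['p'][:,:,0].astype(int)
print(p[243,335:352]);print(p[241,335:352]); print(p[232:236,355:370]); print(p[228,355:370])
"
```

```text
board end [ 0.403  -0.1982] ->centre y -0.2882 front [ 0.4091 -0.2495] back [ 0.3931 -0.2486]
pegL [ 0.4244 -0.2558] ->mid -0.3158 neck [ 0.4395 -0.2566]
[53 53 53 52 52 52 55 57 58 58 59 58 59 58 56 55 57]
[54 53 54 53 53 53 56 58 57 58 59 59 59 58 57 56 56]
[[52 51 51 51 56 63 70 72 71 64 54 50 50 49 49]
 [51 52 51 51 59 68 73 76 76 67 54 50 49 50 49]
 [50 51 51 49 58 66 71 74 72 64 54 49 49 49 50]
 [50 50 50 51 51 56 59 59 59 55 49 49 48 49 48]]
[52 52 52 51 54 65 78 79 73 73 74 75 75 74 74]
```

```bash
python3 -c "
from h import *
yw=np.radians(2.85);R=np.array([[np.cos(yw),np.sin(yw)],[-np.sin(yw),np.cos(yw)]])
f=lambda u,v,z:(R@onz('top',(u+.5)/7-.5+320,(v+.5)/7-.5+195,z)[:2]).round(4)
print('bottom',f(152,325,.069)[1]-.09,'top',f(226,345,.199)[1]-.09, f(240,328,.199),f(240,362,.199))
p=np.load('n2.npz')['p'].astype(int)
for r in range(240,249): print(r,(p[r,336:366,0]-p[r,336:366,2]))
d=np.load('n2.npz')['d'];P=cloud('top',d)[238:250,336:366].reshape(-1,3); m=(P[:,2]>.194)&(P[:,2]<.206);S=P[m][:,:2]@R.T; print(m.sum(),S.min(0),S.max(0),np.sort(S[:,1])[-6:])
"
```

```text
bottom -0.3171 top -0.3135 [ 0.4053 -0.2286] [ 0.3938 -0.228 ]
240 [-2 -2 -2 -3  0  6 12 12 11 12 12 12 13 11 12 12 12 13 14 15 16 15 15 15
 16 16 16 16 13 14]
241 [-3 -2 -2 -2  0  7 11 12 12 12 13 13 13 12 10 11 20 27 29 32 31 25 17 16
 16 17 18 18 17 17]
242 [-3 -3 -3 -3 -1  6 11 13 12 12 13 13 14 12  9 13 36 53 54 54 53 45 32 27
 20 20 20 20 20 19]
243 [-2 -2 -2 -3 -2  3  9 11 11 12 13 14 12 12 10 13 39 56 56 55 55 54 53 45
 30 21 20 21 22 22]
244 [-3 -3 -4 -3 -2  0  3  5  8 10 11 13 12 12 11 13 38 56 57 56 57 57 58 57
 44 24 22 21 22 22]
245 [-5 -5 -6 -5 -3 -2 -2 -2  0  1  4  6  7  9  9 13 38 55 57 55 53 53 54 54
 41 19 17 17 17 17]
246 [-6 -6 -6 -5 -3 -2 -3 -2 -2 -3 -2 -1 -1  0  2  6 23 40 43 37 26 25 29 28
 15  4  4  3  3  5]
247 [-3 -3 -2 -2 -2 -2 -1 -1 -1 -1 -1 -1 -1 -1 -2 -2 -1  1  2  1 -2 -2  0  0
 -1 -2 -2 -1 -1 -1]
248 [-1  0  0 -1  0 -1  0 -1  0 -1  1  0 -1  0  0 -1 -1 -1 -2 -2 -2 -2 -1 -1
 -1 -1  0  0 -1 -1]
72 [ 0.39366205 -0.25565563] [ 0.40563137 -0.22431231] [-0.22547961 -0.22500433 -0.22461544 -0.22454122 -0.22438039 -0.22431231]
```

Call:
apply_moves(rows=[{"x":-1,"y":5,"z":-1,"rx":0,"ry":0,"rz":0,"claw":255},{"x":-1,"y":9,"z":-1,"rx":0,"ry":0,"rz":0,"claw":255},{"x":-1,"y":11,"z":-1,"rx":0,"ry":0,"rz":0,"claw":255},{"x":-1,"y":13,"z":-1,"rx":0,"ry":0,"rz":0,"claw":255},{"x":-1,"y":14,"z":-1,"rx":0,"ry":0,"rz":0,"claw":255},{"x":-1,"y":15,"z":-1,"rx":0,"ry":0,"rz":0,"claw":255},{"x":-1,"y":16,"z":-1,"rx":0,"ry":0,"rz":0,"claw":255},{"x":-1,"y":16,"z":-1,"rx":0,"ry":0,"rz":0,"claw":255}])

```text
time_s: 11.78
position: [0.4311, -0.2917, 0.2355]
tcp_rot: [[-0.05, 0.999, -0.0], [0.999, 0.05, -0.0], [-0.0, -0.0, -1.0]]
force: [-0.3, -0.1, -3.6]
opening: 0.14
grasp_force: 30.0
```

Call:
apply_moves(rows=[{"x":0,"y":1,"z":0,"rx":0,"ry":0,"rz":0,"claw":255},{"x":0,"y":2,"z":0,"rx":0,"ry":0,"rz":0,"claw":255},{"x":0,"y":3,"z":0,"rx":0,"ry":0,"rz":0,"claw":255},{"x":0,"y":4,"z":0,"rx":0,"ry":0,"rz":0,"claw":255},{"x":0,"y":4,"z":0,"rx":0,"ry":0,"rz":0,"claw":255}])

```text
time_s: 12.4
position: [0.4352, -0.2915, 0.2356]
tcp_rot: [[-0.05, 0.999, 0.0], [0.999, 0.05, -0.0], [-0.0, 0.0, -1.0]]
force: [0.2, 0.9, -2.9]
opening: 0.132
grasp_force: 30.0
```

Call:
apply_moves(rows=[{"x":0,"y":1,"z":0,"rx":0,"ry":0,"rz":0,"claw":255},{"x":0,"y":2,"z":0,"rx":0,"ry":0,"rz":0,"claw":255},{"x":0,"y":3,"z":0,"rx":0,"ry":0,"rz":0,"claw":255},{"x":0,"y":4,"z":0,"rx":0,"ry":0,"rz":0,"claw":255},{"x":0,"y":5,"z":0,"rx":0,"ry":0,"rz":0,"claw":255},{"x":0,"y":5,"z":0,"rx":0,"ry":0,"rz":0,"claw":255}])

```text
time_s: 13.15
position: [0.4402, -0.2912, 0.2355]
tcp_rot: [[-0.05, 0.999, 0.0], [0.999, 0.05, -0.0], [-0.0, 0.0, -1.0]]
force: [0.3, -0.6, -3.3]
opening: 0.137
grasp_force: 30.0
```

Call:
apply_moves(rows=[{"x":0,"y":1,"z":0,"rx":0,"ry":0,"rz":0,"claw":255},{"x":0,"y":2,"z":0,"rx":0,"ry":0,"rz":0,"claw":255},{"x":0,"y":3,"z":0,"rx":0,"ry":0,"rz":0,"claw":255},{"x":0,"y":4,"z":0,"rx":0,"ry":0,"rz":0,"claw":255},{"x":0,"y":4,"z":0,"rx":0,"ry":0,"rz":0,"claw":255}])

```text
time_s: 13.78
position: [0.4442, -0.291, 0.2356]
tcp_rot: [[-0.05, 0.999, 0.0], [0.999, 0.05, -0.0], [-0.0, 0.0, -1.0]]
force: [-0.1, -1.4, -3.6]
opening: 0.135
grasp_force: 30.0
```

Call:
apply_moves(rows=[{"x":0,"y":1,"z":0,"rx":0,"ry":0,"rz":0,"claw":255},{"x":0,"y":2,"z":0,"rx":0,"ry":0,"rz":0,"claw":255},{"x":0,"y":3,"z":0,"rx":0,"ry":0,"rz":0,"claw":255},{"x":0,"y":4,"z":0,"rx":0,"ry":0,"rz":0,"claw":255},{"x":0,"y":5,"z":0,"rx":0,"ry":0,"rz":0,"claw":255},{"x":0,"y":6,"z":0,"rx":0,"ry":0,"rz":0,"claw":255},{"x":0,"y":6,"z":0,"rx":0,"ry":0,"rz":0,"claw":255}])

```text
time_s: 14.65
position: [0.4502, -0.2907, 0.2356]
tcp_rot: [[-0.05, 0.999, 0.0], [0.999, 0.05, -0.0], [-0.0, 0.0, -1.0]]
force: [-0.2, 0.4, -3.0]
opening: 0.137
grasp_force: 30.0
```

Call:
apply_moves(rows=[{"x":0,"y":1,"z":0,"rx":0,"ry":0,"rz":0,"claw":255},{"x":0,"y":2,"z":0,"rx":0,"ry":0,"rz":0,"claw":255},{"x":0,"y":2,"z":0,"rx":0,"ry":0,"rz":0,"claw":255}])

```text
time_s: 15.02
position: [0.4522, -0.2906, 0.2356]
tcp_rot: [[-0.05, 0.999, 0.0], [0.999, 0.05, -0.0], [-0.0, 0.0, -1.0]]
force: [0.1, 0.2, -3.6]
opening: 0.136
grasp_force: 30.0
```

Call:
apply_moves(rows=[{"x":0,"y":1,"z":0,"rx":0,"ry":0,"rz":0,"claw":255},{"x":0,"y":1,"z":0,"rx":0,"ry":0,"rz":0,"claw":255}])

```text
time_s: 15.28
position: [0.4532, -0.2906, 0.2355]
tcp_rot: [[-0.05, 0.999, 0.0], [0.999, 0.05, -0.0], [-0.0, 0.0, -1.0]]
force: [0.7, 0.4, -3.1]
opening: 0.133
grasp_force: 30.0
```

Call:
apply_moves(rows=[{"x":0,"y":1,"z":0,"rx":0,"ry":0,"rz":0,"claw":255},{"x":0,"y":1,"z":0,"rx":0,"ry":0,"rz":0,"claw":255}])

```text
time_s: 15.52
position: [0.454, -0.2905, 0.2355]
tcp_rot: [[-0.05, 0.999, -0.0], [0.999, 0.05, 0.0], [0.0, -0.0, -1.0]]
force: [-0.9, 0.0, -3.4]
opening: 0.132
grasp_force: 30.0
```

Call:
apply_moves(rows=[{"x":0,"y":0,"z":1,"rx":0,"ry":0,"rz":0,"claw":255},{"x":0,"y":0,"z":2,"rx":0,"ry":0,"rz":0,"claw":255},{"x":0,"y":0,"z":3,"rx":0,"ry":0,"rz":0,"claw":255},{"x":0,"y":0,"z":4,"rx":0,"ry":0,"rz":0,"claw":255},{"x":0,"y":0,"z":5,"rx":0,"ry":0,"rz":0,"claw":255},{"x":0,"y":0,"z":6,"rx":0,"ry":0,"rz":0,"claw":255},{"x":0,"y":0,"z":6,"rx":0,"ry":0,"rz":0,"claw":255}])

```text
time_s: 16.4
position: [0.454, -0.2905, 0.2294]
tcp_rot: [[-0.05, 0.999, -0.0], [0.999, 0.05, 0.0], [0.0, -0.0, -1.0]]
force: [-1.1, -0.1, -3.4]
opening: 0.136
grasp_force: 30.0
```

Call:
apply_moves(rows=[{"x":0,"y":0,"z":0.5,"rx":0,"ry":0,"rz":0,"claw":255},{"x":0,"y":0,"z":1,"rx":0,"ry":0,"rz":0,"claw":255},{"x":0,"y":0,"z":1,"rx":0,"ry":0,"rz":0,"claw":255}])

```text
time_s: 16.77
position: [0.454, -0.2905, 0.2285]
tcp_rot: [[-0.05, 0.999, -0.0], [0.999, 0.05, 0.0], [0.0, -0.0, -1.0]]
force: [-1.3, 0.2, -2.3]
opening: 0.141
grasp_force: 30.0
```

Call:
apply_moves(rows=[{"x":0,"y":0,"z":0.5,"rx":0,"ry":0,"rz":0,"claw":255},{"x":0,"y":0,"z":1,"rx":0,"ry":0,"rz":0,"claw":255},{"x":0,"y":0,"z":1,"rx":0,"ry":0,"rz":0,"claw":255}])

```text
time_s: 17.15
position: [0.4541, -0.2905, 0.2276]
tcp_rot: [[-0.05, 0.999, -0.0], [0.999, 0.05, 0.0], [0.0, -0.0, -1.0]]
force: [-0.9, 0.2, -2.1]
opening: 0.136
grasp_force: 30.0
```

Call:
apply_moves(rows=[{"x":0,"y":0,"z":0.5,"rx":0,"ry":0,"rz":0,"claw":255},{"x":0,"y":0,"z":0.5,"rx":0,"ry":0,"rz":0,"claw":255}])

```text
time_s: 17.4
position: [0.4541, -0.2906, 0.2274]
tcp_rot: [[-0.05, 0.999, 0.0], [0.999, 0.05, -0.0], [-0.0, 0.0, -1.0]]
force: [-1.4, 0.1, 1.8]
opening: 0.135
grasp_force: 30.0
```

Call:
apply_moves(rows=[{"x":0,"y":0,"z":0.5,"rx":0,"ry":0,"rz":0,"claw":255},{"x":0,"y":0,"z":0.5,"rx":0,"ry":0,"rz":0,"claw":255}])

```text
time_s: 17.65
position: [0.4541, -0.2907, 0.2272]
tcp_rot: [[-0.05, 0.999, 0.0], [0.999, 0.05, -0.0], [-0.0, 0.0, -1.0]]
force: [-3.4, 0.1, 4.8]
opening: 0.135
grasp_force: 30.0
```

```bash
python3 -c "
from h import *
q,e=capture('side')
b=cv2.resize(q[130:250,300:430],None,fx=5,fy=5,interpolation=cv2.INTER_CUBIC)
cv2.imwrite('pics/n3s.png',b[:,:,::-1])
s=read_state();print(s['force'],s['moment'],s['position'])"
```

```text
[-2.39370398  0.08337234  5.84123323] [ 0.40034021  0.59136709 -0.10200159] [ 0.45407508 -0.29069087  0.22724453]
```

View pics/n3s.png

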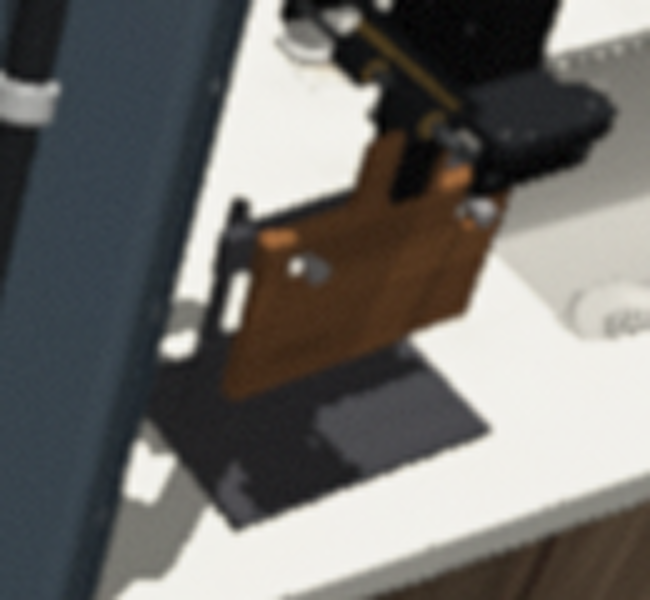

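The side crop shows both peg heads through the slots, at (310,268) and (478,210), with the board up against the bar. I'll release it.

Call:
apply_moves(rows=[{"x":0,"y":0,"z":-0.5,"rx":0,"ry":0,"rz":0,"claw":255},{"x":0,"y":0,"z":-0.5,"rx":0,"ry":0,"rz":0,"claw":220},{"x":0,"y":0,"z":-0.5,"rx":0,"ry":0,"rz":0,"claw":200},{"x":0,"y":0,"z":-0.5,"rx":0,"ry":0,"rz":0,"claw":160},{"x":0,"y":0,"z":-0.5,"rx":0,"ry":0,"rz":0,"claw":120},{"x":0,"y":0,"z":-0.5,"rx":0,"ry":0,"rz":0,"claw":120},{"x":0,"y":0,"z":-0.5,"rx":0,"ry":0,"rz":0,"claw":120},{"x":0,"y":0,"z":-0.5,"rx":0,"ry":0,"rz":0,"claw":120}])

```text
time_s: 18.7
position: [0.4541, -0.2905, 0.227]
tcp_rot: [[-0.05, 0.999, 0.0], [0.999, 0.05, -0.0], [-0.0, 0.0, -1.0]]
force: [0.5, -0.4, 0.0]
opening: 0.519
grasp_force: 0.0
```

Call:
apply_moves(rows=[{"x":0,"y":0,"z":-5,"rx":0,"ry":0,"rz":0,"claw":120},{"x":0,"y":0,"z":-20,"rx":0,"ry":0,"rz":0,"claw":120},{"x":0,"y":0,"z":-45,"rx":0,"ry":0,"rz":0,"claw":120},{"x":0,"y":0,"z":-80,"rx":0,"ry":0,"rz":0,"claw":120},{"x":0,"y":0,"z":-110,"rx":0,"ry":0,"rz":0,"claw":120},{"x":-20,"y":-40,"z":-120,"rx":0,"ry":0,"rz":0,"claw":120},{"x":-20,"y":-80,"z":-120,"rx":0,"ry":0,"rz":0,"claw":120},{"x":-20,"y":-80,"z":-120,"rx":0,"ry":0,"rz":0,"claw":120},{"x":-20,"y":-80,"z":-120,"rx":0,"ry":0,"rz":0,"claw":120}])

```text
time_s: 19.82
position: [0.3757, -0.3148, 0.348]
tcp_rot: [[-0.05, 0.999, 0.002], [0.999, 0.05, -0.001], [-0.001, 0.002, -1.0]]
force: [1.1, -0.3, 0.9]
opening: 0.531
grasp_force: 0.0
```

```bash
python3 -c "
from h import *
q,e=capture('side');p,d=capture('top')
b=cv2.resize(q[130:250,300:430],None,fx=4.9,fy=4.9,interpolation=cv2.INTER_CUBIC)
cv2.imwrite('pics/n4s.png',b[:,:,::-1])
yw=np.radians(2.85);R=np.array([[np.cos(yw),np.sin(yw)],[-np.sin(yw),np.cos(yw)]])
P=cloud('top',d)[185:260,310:430].reshape(-1,3)
c=p[185:260,310:430].reshape(-1,3).astype(int); m=(c[:,0]-c[:,2]>10)&(P[:,2]>.18)&(P[:,2]<.26)
S=P[m][:,:2]@R.T
for lo,hi in((.18,.2),(.23,.25)):
  k=(P[m][:,2]>lo)&(P[m][:,2]<hi)
  if k.any(): print(lo,k.sum(),(S[k].min(0)-[.4455,-.316]).round(4),(S[k].max(0)-[.4455,-.316]).round(4),np.median(P[m][k,2]))
print(read_state()['position'])"
```

```text
0.18 157 [-0.0116 -0.0689] [-0.0004  0.0899] 0.19355456390971137
0.23 120 [-0.0105 -0.0295] [-0.0006  0.0306] 0.2430876865057333
[ 0.37609419 -0.31460709  0.34743352]
```

View pics/n4s.png

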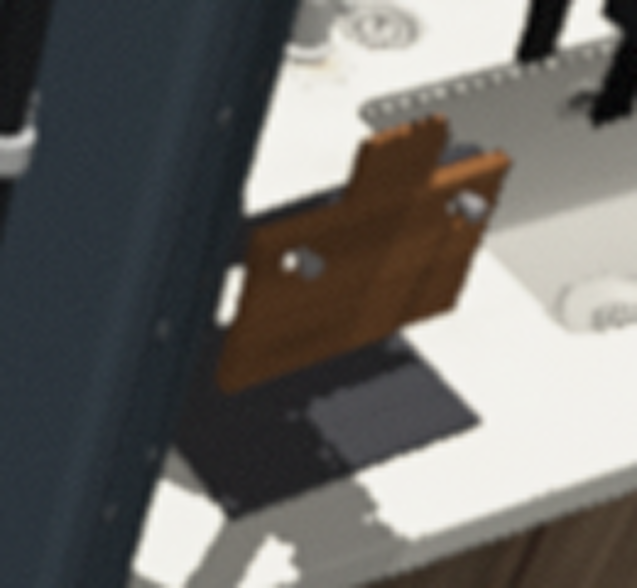

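The crop shows the board hanging straight on both pegs, with the heads in front at (303,262) and (467,205) and the hand clear. The depth points put it flat against the bar, with its top edge at 193 mm.

```bash
python3 -c "
from rig import *
print(hand_in())"
```

```text
the job is handed in; nothing more can be done
None
```

The board is out of the rack and hangs straight by both slots on the two pegs, against the bar behind the heads. The arm was clear of it, the mug and tea carton were not touched, and I handed the job in at about 20 s.

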